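Rock-test the covers and reject the warped one

TASK

One of the three aluminium covers on the granite surface plate is warped. Press down on each cover's corner diagonally opposite its brass plug until you find the one that rocks, pressing it right down onto the plate; then lift that cover off and lay it flat, plug up, in the red reject tray. Leave the two true covers lying flat on the surface plate.

Things in the scene. Friction and masses are not known exactly. Their poses are not given: they have to be found in the camera images.
- cover_1_center (a point): centre (mid-thickness) of one of three outwardly alike light grey aluminium cover castings, 130 (own x) x 52 (own y) x 8 (own z, up) mm, about 0.22 kg, on the dark surface plate; one is twisted end to end, two are true; which is which changes. A brass hexagon filler plug (18 mm wide, 13 mm high with its collar) stands on the top face at own x +40, y -10 mm. The middle of the long sides can be gripped across the 52 mm width.
- cover_1_corner (a point): test spot on that cover's top face, in the corner diagonally opposite the plug (own x -54, y +16 mm from centre), axes as the cover. True cover: 8 mm above the plate, does not give. Warped cover: rests about 12.4 mm above the plate, leaning 0.055 rad; a light push (0.3 N) takes it down to 8 mm, the plug corner lifts and it leans as much the other way; let go, it falls back.
- cover_2_center (a point): centre (mid-thickness) of one of three outwardly alike light grey aluminium cover castings, 130 (own x) x 52 (own y) x 8 (own z, up) mm, about 0.22 kg, on the dark surface plate; one is twisted end to end, two are true; which is which changes. A brass hexagon filler plug (18 mm wide, 13 mm high with its collar) stands on the top face at own x +40, y -10 mm. The middle of the long sides can be gripped across the 52 mm width.
- cover_2_corner (a point): test spot on that cover's top face, in the corner diagonally opposite the plug (own x -54, y +16 mm from centre), axes as the cover. True cover: 8 mm above the plate, does not give. Warped cover: rests about 12.4 mm above the plate, leaning 0.055 rad; a light push (0.3 N) takes it down to 8 mm, the plug corner lifts and it leans as much the other way; let go, it falls back.
- cover_3_center (a point): centre (mid-thickness) of one of three outwardly alike light grey aluminium cover castings, 130 (own x) x 52 (own y) x 8 (own z, up) mm, about 0.22 kg, on the dark surface plate; one is twisted end to end, two are true; which is which changes. A brass hexagon filler plug (18 mm wide, 13 mm high with its collar) stands on the top face at own x +40, y -10 mm. The middle of the long sides can be gripped across the 52 mm width.
- cover_3_corner (a point): test spot on that cover's top face, in the corner diagonally opposite the plug (own x -54, y +16 mm from centre), axes as the cover. True cover: 8 mm above the plate, does not give. Warped cover: rests about 12.4 mm above the plate, leaning 0.055 rad; a light push (0.3 N) takes it down to 8 mm, the plug corner lifts and it leans as much the other way; let go, it falls back.
- plate_top (a point): centre of the top face of the dark granite surface plate, 220 (own x) x 360 (own y) mm, top 50 mm above the bench; it does not move. Own z up.
- reject_tray: red open reject tray, fixed, 200 (own x) x 150 (own y) x 28 mm high, walls 4 mm, floor 4 mm thick; origin at the centre of its underside, on the bench

How it is judged:
On the way:
1. the warped cover is rocked on the surface plate: its raised corner is pressed down until it touches (within 2 mm) (((z of cover_1_corner in the frame of plate_top between 0.004 and 0.0098 m and x of cover_1_corner in the frame of plate_top between -0.11 and 0.11 m and y of cover_1_corner in the frame of plate_top between -0.18 and 0.18 m and angle between cover_1_center's own z axis and vertical between 0.025 and 0.1 rad) or (z of cover_2_corner in the frame of plate_top between 0.004 and 0.0098 m and x of cover_2_corner in the frame of plate_top between -0.11 and 0.11 m and y of cover_2_corner in the frame of plate_top between -0.18 and 0.18 m and angle between cover_2_center's own z axis and vertical between 0.025 and 0.1 rad) or (z of cover_3_corner in the frame of plate_top between 0.004 and 0.0098 m and x of cover_3_corner in the frame of plate_top between -0.11 and 0.11 m and y of cover_3_corner in the frame of plate_top between -0.18 and 0.18 m and angle between cover_3_center's own z axis and vertical between 0.025 and 0.1 rad))), for 0.1 s.
At the end, for the whole second after the job is handed in: The warped cover (it leans 0.02 to 0.1 rad by itself) lies plug up on the red tray's floor, its centre within 60 mm of the tray's centre along both axes; both true covers lie flat on the surface plate, centres within 80 mm (x) and 170 mm (y) of its centre; all at rest (((x of cover_1_center in the frame of reject_tray between -0.06 and 0.06 m and y of cover_1_center in the frame of reject_tray between -0.06 and 0.06 m and z of cover_1_center in the frame of reject_tray between 0 and 0.016 m and angle between cover_1_center's own z axis and vertical between 0.02 and 0.1 rad and x of cover_2_center in the frame of plate_top between -0.08 and 0.08 m and y of cover_2_center in the frame of plate_top between -0.17 and 0.17 m and z of cover_2_center in the frame of plate_top between 0 and 0.008 m and angle between each of cover_2_center, cover_3_center's own z axis and vertical below 0.02 rad and x of cover_3_center in the frame of plate_top between -0.08 and 0.08 m and y of cover_3_center in the frame of plate_top between -0.17 and 0.17 m and z of cover_3_center in the frame of plate_top between 0 and 0.008 m) or (x of cover_2_center in the frame of reject_tray between -0.06 and 0.06 m and y of cover_2_center in the frame of reject_tray between -0.06 and 0.06 m and z of cover_2_center in the frame of reject_tray between 0 and 0.016 m and angle between cover_2_center's own z axis and vertical between 0.02 and 0.1 rad and x of cover_1_center in the frame of plate_top between -0.08 and 0.08 m and y of cover_1_center in the frame of plate_top between -0.17 and 0.17 m and z of cover_1_center in the frame of plate_top between 0 and 0.008 m and angle between each of cover_1_center, cover_3_center's own z axis and vertical below 0.02 rad and x of cover_3_center in the frame of plate_top between -0.08 and 0.08 m and y of cover_3_center in the frame of plate_top between -0.17 and 0.17 m and z of cover_3_center in the frame of plate_top between 0 and 0.008 m) or (x of cover_3_center in the frame of reject_tray between -0.06 and 0.06 m and y of cover_3_center in the frame of reject_tray between -0.06 and 0.06 m and z of cover_3_center in the frame of reject_tray between 0 and 0.016 m and angle between cover_3_center's own z axis and vertical between 0.02 and 0.1 rad and x of cover_1_center in the frame of plate_top between -0.08 and 0.08 m and y of cover_1_center in the frame of plate_top between -0.17 and 0.17 m and z of cover_1_center in the frame of plate_top between 0 and 0.008 m and angle between each of cover_1_center, cover_2_center's own z axis and vertical below 0.02 rad and x of cover_2_center in the frame of plate_top between -0.08 and 0.08 m and y of cover_2_center in the frame of plate_top between -0.17 and 0.17 m and z of cover_2_center in the frame of plate_top between 0 and 0.008 m)) and linear speed of each of cover_1, cover_2, cover_3 below 0.02 m/s); the robot touches nothing.
It also fails if it takes over 64 s, if anything falls off the work surface, if the arm or the gripper's body presses on something with over 40 N, if the wrist force passes 120 N, or if a joint passes its speed limit or range.

ROBOT

A 7-joint arm with a two-finger parallel gripper is mounted at the origin on a cart in front of the work surface, level with it; the furniture and walls round the work are solid. World frame = base frame: x ahead of the robot, y to its left, z up, the work surface at z = 0. Lengths are in m, angles in rad, forces in N, time in s.
With the tool pointing down it reaches from about 0.4 to 0.85 m from the base axis. Payload 4.4 kg.
Tool frame: the origin (TCP) lies midway between the tips of the shut fingers; the grasp point (between the pads) lies 19 mm behind it (robot.grip_point_offset is the distance from the TCP to the grasp point, in m); x points along the fingers, y is the direction in which the jaws open and shut, and the axes are right-handed (so a half turn about x gives the same grasp; the last joint's range is limited). The gripper opens to 94 mm and grips with 3 to 60 N. Pads are 16 mm wide; open, the fingers measure 119 mm over their backs; the gripper's body (75 mm by 177 mm) begins 78 mm behind the grasp point.
Start: joints at [1.15, 0.628, 0.038, 1.517, -0.027, 0.996, -0.02], TCP at [0.226, -0.61, 0.205] pointing down, gripper open.
Joint ranges: [-3.06, 3.06], [-0.37, 2.12], [-1.25, 1.32], [0.18, 2.47], [-1.1, 4.24], [0.23, 1.98], [-2.94, 2.94]. Speed limits (rad/s): [2.57, 2.57, 3.14, 3.14, 3.14, 3.14, 3.14].

INTERFACE

Orientations are given as a rotation vector (axis times angle).
In Python, from rig import robot gives the robot as it stands.
- The arm moves only by the tool drive_tool, never from a script. Its argument "increments" is a list of rows, each a list of 4 numbers: the shift along the tool's x, y, z in units of 40 mm (1.0 is 40 mm), then the turn about the tool's x in units of 6 degrees (1.0 is 6 degrees). A call has 1 to 8 rows; each row shifts and turns the commanded pose from where the row before left it, along the tool's axes as they then stand; what a row does not reach is not made up. A row lasts 1/12 s, in which the tool goes at most 41.7 mm and 7.16 degrees, less where a joint would pass 70% of its speed; a pose out of reach is approached as far as the arm can. A call is refused whole if a number of a shift passes 1 or a number of a turn 1, either way. A call with a gripper value outside its range is refused whole. "hand" is the closure, from -1 (fully open) to 1 (shut), set as the call begins (left out, the last holds). The fingers move at their own pace and stop on an object; "squeeze" is the grip in N (left out, the last holds). Time passes only in rows, so rows that do not move let the fingers close. It gives the time, the measured TCP pose, the force and the opening at its end, in the units of the state.
- robot.get_obs(): the state, without advancing time (a new reading comes with each control period).
- robot.grab_frame(name): name is "side" or "top"; returns a dict with "img" (384x512x3 uint8, red, green, blue), "mtx" (3x3 intrinsics, pixels), "extrinsics" (4x4, takes a point from world to camera coordinates). Camera axes: x right, y up, looking along -z (the intrinsics and any distortion apply to the point x, -y, -z); pixel columns grow to the right and rows downward; lengths in m; the calibration is good to about 2 mm. A picture is of the moment at which its call begins. There is no depth.
- robot.hand_in(): hands the job in, once; it reports no verdict.
The state is a dict: "time": time; "q": joint angles; "qvel": joint speeds; "tau": joint torques, N m; "tool_pos": TCP position; "tcp_rot": TCP orientation; "ft_force": force on the tool from outside, world axes, zero at the start; "torque": the same for the moment, N m; "gripper_width": opening from 0.0 (shut) to 1.0 (fully open).
Only numpy, scipy, OpenCV 4.12 (cv2) and the standard library are available. Lean on these libraries where they do the work, as an engineer would, in place of code of your own. Each camera call takes 0.05 s, during which the arm holds its last target.

## Working session

There is one attempt and no reset: what is moved stays moved. The work goes in short steps, Python scripts to look and compute and a tool call to move; the robot and the scene stay as the last step left them, time stands still between calls to the robot, and variables do not carry over. Pictures are saved under pics/ and viewed, and the job is handed in when it is done.

Besides the shell and the picture viewer there is one more tool, called after "Request:" as name(argument=value, ...) on one line, values as JSON. drive_tool: Moves the arm, as the interface text tells. Its arguments: {"type":"object","properties":{"increments":{"type":"array"},"hand":{"type":"number"},"squeeze":{"type":"number"}},"required":["increments"]}

```bash
mkdir -p pics; ls; cat > h.py <<'E'
from rig import robot
import numpy as np, cv2
from scipy.spatial.transform import Rotation as R
def grab(n,f):
    d=robot.grab_frame(n); cv2.imwrite('pics/'+f,cv2.cvtColor(d['img'],cv2.COLOR_RGB2BGR)); return d
def ray(d,u,v,z):
    K=d['mtx'];E=d['extrinsics'];r=np.linalg.inv(K)@[u,v,1]; c=np.array([r[0],-r[1],-r[2]])
    Rw=E[:3,:3].T; o=-Rw@E[:3,3]; w=Rw@c; return o+w*(z-o[2])/w[2]
def proj(d,p):
    c=d['extrinsics'][:3,:3]@p+d['extrinsics'][:3,3]; c=np.array([c[0],-c[1],-c[2]]); q=d['mtx']@c; return q[:2]/q[2]
E
python3 - <<'E'
from h import *
o=robot.get_obs(); print(o); print(R.from_rotvec(o['tcp_rot']).as_matrix().round(3))
for n in('top','side'):
    d=grab(n,n+'0.png'); np.savez(n+'0.npz',**d); print(d['mtx'],d['extrinsics'], d.keys())
E
```

```text
pics
{'time': 0.0, 'q': array([ 1.15023155,  0.62931843,  0.03841452,  1.51835376, -0.02699116,
        0.99629692, -0.01996937]), 'qvel': array([-0.00024574,  0.00130725,  0.00140684, -0.00110747,  0.00105876,
        0.00119403,  0.00052398]), 'tau': array([ 3.35370423e-04, -5.49721205e+01,  1.14328634e+00, -1.86634523e+01,
       -5.22458379e-02,  2.35973188e-02,  1.42382587e-04]), 'tool_pos': array([ 0.22560026, -0.60888742,  0.20457613]), 'tcp_rot': array([ 2.02865687,  0.36567782, -2.02936177]), 'ft_force': array([-0.04425489,  0.36991212,  0.42467818]), 'torque': array([-0.00279844,  0.00803087,  0.04388982]), 'gripper_width': 1.003805448957568}
[[-0.001  0.347 -0.938]
 [ 0.002 -0.938 -0.347]
 [-1.    -0.002  0.   ]]
[[455.77187242   0.         258.17039779]
 [  0.         455.77187242 191.99150982]
 [  0.           0.           1.        ]] [[-0.02399998 -0.99957854  0.01633204 -0.08687809]
 [ 0.98920758 -0.02138261  0.1449522  -0.54962209]
 [-0.14454189  0.01963462  0.98930386 -1.32526243]
 [ 0.          0.          0.          1.        ]] dict_keys(['img', 'mtx', 'extrinsics'])
[[394.39707032   0.         252.60142592]
 [  0.         394.39707032 200.89601461]
 [  0.           0.           1.        ]] [[-0.99053925 -0.13716667 -0.00415951  0.54131271]
 [ 0.0797881  -0.60031549  0.79577332 -0.16227499]
 [-0.1116506   0.78791283  0.60558032 -0.93831623]
 [ 0.          0.          0.          1.        ]] dict_keys(['img', 'mtx', 'extrinsics'])
```

View pics/top0.png

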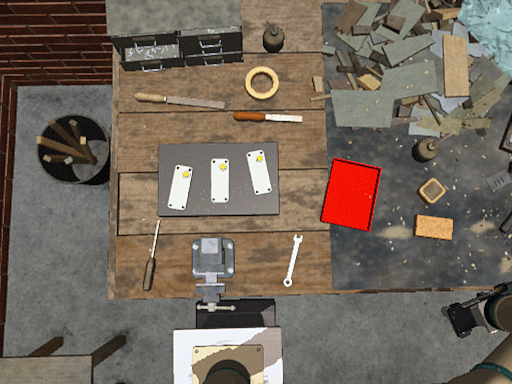

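View pics/side0.png

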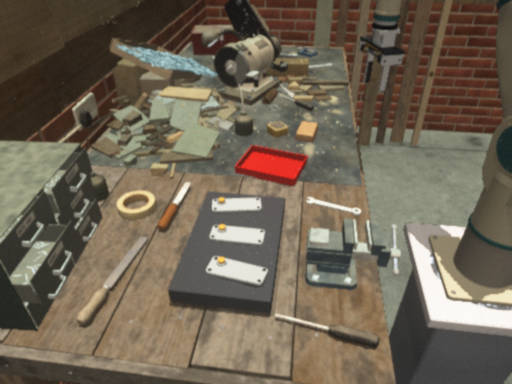

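The top view shows the plate at (218,180), three covers near (181,187), (220,181) and (259,172) with plugs at their far ends, and the red tray at (351,194). A vise stands nearer the robot at (212,255). Next I'll measure these.

```bash
cat > meas.py <<'E'
from h import *
def meas(d,verbose=1):
    img=d['img'];hsv=cv2.cvtColor(img,cv2.COLOR_RGB2HSV)
    out=[]
    m=((hsv[...,1]<60)&(hsv[...,2]>150)).astype(np.uint8)
    ye=((hsv[...,1]>90)&(hsv[...,2]>130)&(hsv[...,0]>15)&(hsv[...,0]<40)).astype(np.uint8)
    roi=np.zeros_like(m); roi[140:220,155:285]=1
    m=cv2.morphologyEx((m|ye)*roi,cv2.MORPH_CLOSE,np.ones((3,3)))
    cs,_=cv2.findContours(m,cv2.RETR_EXTERNAL,cv2.CHAIN_APPROX_NONE)
    for c in sorted(cs,key=lambda c:c[:,0,0].mean()):
        if cv2.contourArea(c)<300: continue
        cm=np.zeros_like(m); cv2.drawContours(cm,[c],-1,1,-1)
        yy,xx=np.nonzero(cm&ye); pl=ray(d,xx.mean(),yy.mean(),.068)
        yy,xx=np.nonzero(cm)
        w=np.array([ray(d,u,v,.058)[:2] for u,v in zip(xx,yy)],np.float32)
        (cx,cy),(a,b),an=cv2.minAreaRect(w)
        cc=w.mean(0); t=np.linalg.eigh(np.cov(w.T))[1][:,1]; 
        if t@(pl[:2]-cc)<0: t=-t
        n=np.array([-t[1],t[0]])
        r=pl[:2]-cc; corner=cc-.054*t+.016*n
        print('rect',np.round([cx,cy,a,b],4),'cen',cc.round(4),'yaw',np.degrees(np.arctan2(t[1],t[0])).round(1),'plug own',np.round([r@t,r@n],4),'corner',corner.round(4))
        out.append((cc,t,n,corner))
    return out
E
python3 - <<'E'
from h import *; from meas import meas
d=dict(np.load('top0.npz')); meas(d)
hsv=cv2.cvtColor(d['img'],cv2.COLOR_RGB2HSV)
red=(((hsv[...,0]<6)|(hsv[...,0]>174))&(hsv[...,1]>180)&(hsv[...,2]>90)).astype(np.uint8)
cs,_=cv2.findContours(red,cv2.RETR_EXTERNAL,cv2.CHAIN_APPROX_NONE); c=max(cs,key=cv2.contourArea)[:,0]
w=np.array([ray(d,u,v,.028)[:2] for u,v in c],np.float32); r=cv2.minAreaRect(w); print('tray',r)
print(ray(d,218,180,.05), [ray(d,u,v,.05).round(3) for u,v in((159,143),(279,144),(279,216),(158,215))])
# vise height/extent
print('vise',ray(d,192,237,.08),ray(d,236,280,.08))
b=cv2.resize(d['img'][130:300,150:390],None,fx=3,fy=3,interpolation=cv2.INTER_CUBIC); cv2.imwrite('pics/z.png',b[...,::-1])
d=dict(np.load('side0.npz')); b=cv2.resize(d['img'][140:310,170:370],None,fx=3.5,fy=3.5,interpolation=cv2.INTER_CUBIC); cv2.imwrite('pics/z2.png',b[...,::-1])
E
```

```text
rect [0.5653 0.1325 0.0539 0.1318] cen [0.5646 0.1326] yaw -10.9 plug own [ 0.0406 -0.0109] corner [0.5146 0.1586]
rect [0.5839 0.0149 0.0507 0.1327] cen [0.5836 0.0149] yaw -0.7 plug own [ 0.0398 -0.0104] corner [0.5298 0.0316]
rect [ 0.6032 -0.1025  0.1387  0.0541] cen [ 0.6054 -0.1018] yaw 10.7 plug own [ 0.0395 -0.0097] corner [ 0.5494 -0.0962]
tray ((0.5385599136352539, -0.38196247816085815), (0.15184803307056427, 0.20121990144252777), 76.11239624023438)
[0.58489037 0.01977152 0.05      ] [array([0.702, 0.196, 0.05 ]), array([ 0.691, -0.166,  0.05 ]), array([ 0.473, -0.159,  0.05 ]), array([0.484, 0.197, 0.05 ])]
vise [0.41571072 0.09386249 0.08      ] [ 0.29165828 -0.029889    0.08      ]
```

View pics/z.png

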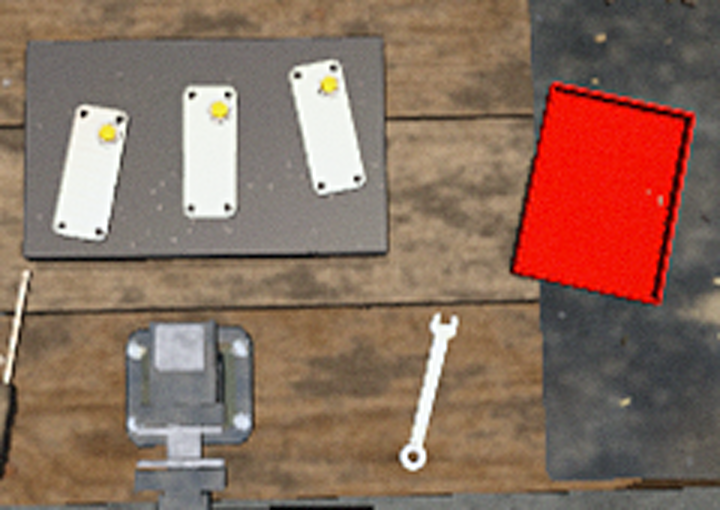

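View pics/z2.png

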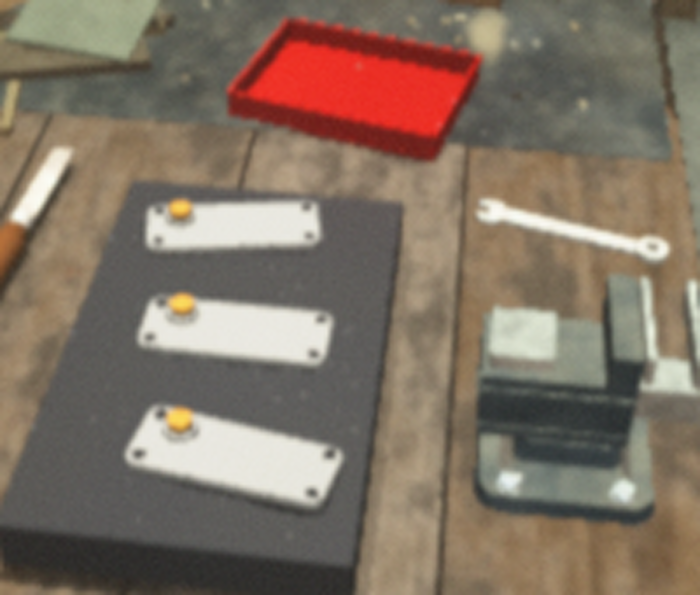

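Request:
drive_tool(increments=[[0, -0.55, -0.72, 0], [0, -0.55, -0.72, 0], [0, -0.55, -0.72, 0], [0, -0.55, -0.72, 0], [0, -0.55, -0.72, 0], [0, -0.55, -0.72, 0], [0, -0.55, -0.72, 0], [0, -0.55, -0.72, 0]], hand=1, squeeze=20)

```text
time: 0.77
tool_pos: [0.3812, -0.3627, 0.2053]
tcp_rot: [2.028, 0.364, -2.029]
ft_force: [0.5, 0.1, -0.1]
gripper_width: 0.468
```

Request:
drive_tool(increments=[[0, -0.55, -0.72, 0], [0, -0.55, -0.72, 0], [0, -0.55, -0.72, 0], [0, -0.55, -0.72, 0], [0, -0.55, -0.72, 0], [0, -0.55, -0.72, 0], [0, 0, 0, 0], [0, 0, 0, 0]])

```text
time: 1.43
tool_pos: [0.4978, -0.1781, 0.2051]
tcp_rot: [2.025, 0.37, -2.026]
ft_force: [-0.0, -0.9, -0.7]
gripper_width: 0.004
```

```bash
cat >> h.py <<'E'
def delta(p,yaw_n=None):
    """tool-axis units to reach world p; yaw_n: wanted jaw direction (rad) """
    o=robot.get_obs(); M=R.from_rotvec(o['tcp_rot']).as_matrix()
    ty=np.arctan2(M[1,1],M[0,1])
    print('t',round(o['time'],2),'tcp',o['tool_pos'].round(4),'f',o['ft_force'].round(2),'w',round(o['gripper_width'],3),'jawdeg',np.degrees(ty).round(2),'tilt',np.degrees(np.arccos(-M[2,0])).round(2))
    print('units',(M.T@(np.array(p)-o['tool_pos'])/.04).round(3), end=' ')
    if yaw_n is not None:
        a=(ty-yaw_n+np.pi/2)%np.pi-np.pi/2; print('turn units',(np.degrees(a)/6).round(3),end='')
    print()
E
python3 -c "
from h import *
delta([.5494,-.0962,.1],np.radians(100.7))"
```

```text
t 1.43 tcp [ 0.4978 -0.1781  0.2051] f [-0.01 -0.87 -0.71] w 0.004 jawdeg -69.37 tilt 0.06
units [ 2.629 -1.458 -1.928] turn units 1.655
```

Request:
drive_tool(increments=[[0, -0.5, -0.64, 0], [0, -0.5, -0.64, 0], [0, -0.46, -0.65, 0], [0.5, 0, 0, 0.8], [0.8, 0, 0, 0.85], [0.8, 0, 0, 0], [0.5, 0, 0, 0], [0, 0, 0, 0]])

```text
time: 2.1
tool_pos: [0.5449, -0.1005, 0.0975]
tcp_rot: [2.118, 0.193, -2.137]
ft_force: [-0.0, -0.5, 0.2]
gripper_width: 0.007
```

```bash
python3 - <<'E'
from h import *
delta([.5494,-.0962,.064],np.radians(100.7))
for n in('top','side'):
    d=grab(n,n+'1.png')
    b=d['img'][130:300,150:390] if n=='top' else d['img'][140:310,170:370]
    cv2.imwrite('pics/%s1z.png'%n,cv2.resize(b,None,fx=3,fy=3,interpolation=cv2.INTER_CUBIC)[...,::-1])
E
```

```text
t 2.1 tcp [ 0.5449 -0.1005  0.0975] f [-0.05 -0.54  0.18] w 0.007 jawdeg -79.7 tilt 0.51
units [ 0.836 -0.083 -0.138] turn units -0.067
```

View pics/side1z.png

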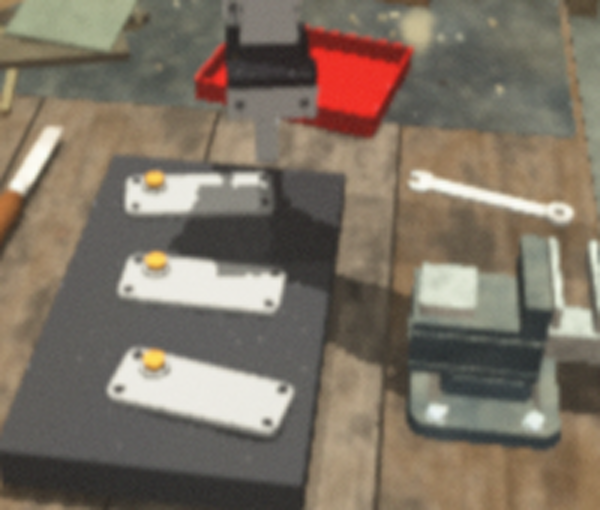

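The fingertip is above the near end of cover 3, at about (265,155) in this crop. I'll descend.

Request:
drive_tool(increments=[[0.4, -0.08, -0.13, 0], [0.43, 0, 0, 0], [0, 0, 0, 0], [0, 0, 0, 0]])

```text
time: 2.53
tool_pos: [0.5539, -0.0958, 0.0694]
tcp_rot: [2.127, 0.193, -2.126]
ft_force: [-0.0, 0.0, -0.0]
gripper_width: 0.005
```

Request:
drive_tool(increments=[[0.05, 0, 0, 0], [0.05, 0, 0, 0], [0.05, 0, 0, 0], [0, 0, 0, 0], [0, 0, 0, 0]])

```text
time: 2.95
tool_pos: [0.5537, -0.095, 0.0626]
tcp_rot: [2.126, 0.194, -2.126]
ft_force: [0.3, -0.3, -0.7]
gripper_width: 0.004
```

```bash
cat > shot.py <<'E'
from h import *
import sys
t=sys.argv[1]
o=[]
for n in('top','side'):
    d=grab(n,n+t+'.png')
    b=d['img'][135:225,150:290] if n=='top' else d['img'][180:300,170:290]
    o.append(cv2.resize(b,(int(b.shape[1]*400/b.shape[0]),400),interpolation=cv2.INTER_CUBIC))
im=np.hstack(o); im=cv2.resize(im,None,fx=.77,fy=.77) if im.shape[1]>800 else im
im=im[:,:]; s=min(1,800/im.shape[1]); cv2.imwrite('pics/c%s.png'%t,cv2.resize(im,None,fx=s,fy=s)[...,::-1])
delta([0,0,.058])
E
python3 shot.py 2
```

```text
t 3.05 tcp [ 0.5537 -0.095   0.0625] f [-0.13  0.5   0.66] w 0.008 jawdeg -79.57 tilt 0.01
units [ 0.108 -4.84  13.183]
```

View pics/c2.png

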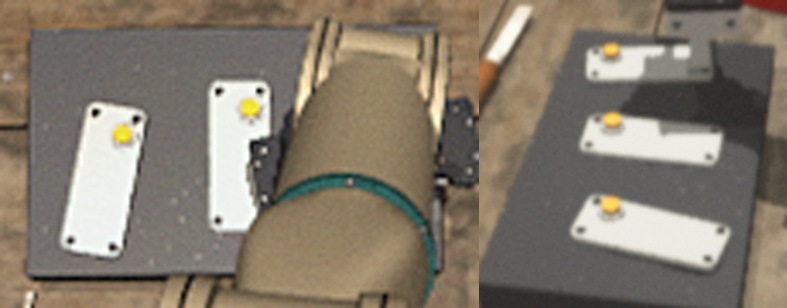

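Request:
drive_tool(increments=[[0.04, 0, 0, 0], [0.04, 0, 0, 0], [0.03, 0, 0, 0], [0.03, 0, 0, 0], [0, 0, 0, 0], [0, 0, 0, 0], [0, 0, 0, 0]])

```text
time: 3.63
tool_pos: [0.5537, -0.095, 0.0582]
tcp_rot: [2.127, 0.194, -2.126]
ft_force: [-3.9, 0.5, 15.0]
gripper_width: 0.005
```

```bash
python3 shot.py 3; cat > plug.py <<'E'
from h import *
import sys
def plugs(f):
    im=cv2.imread('pics/'+f)[...,::-1]; hsv=cv2.cvtColor(np.ascontiguousarray(im),cv2.COLOR_RGB2HSV)
    m=((hsv[...,1]>110)&(hsv[...,2]>130)&(hsv[...,0]>12)&(hsv[...,0]<40)).astype(np.uint8)
    n,_,s,c=cv2.connectedComponentsWithStats(m)
    x0,x1,y0,y1=(200,245,185,280) if 'side' in f else (165,275,145,190)
    return [(c[i].round(2).tolist(),int(s[i,4])) for i in range(1,n) if s[i,4]>12 and x0<c[i][0]<x1 and y0<c[i][1]<y1]
for f in sys.argv[1:]: print(f,plugs(f))
E
python3 plug.py side0.png side2.png side3.png
```

```text
t 3.73 tcp [ 0.5536 -0.0949  0.0582] f [-3.14  0.68 13.86] w 0.002 jawdeg -79.57 tilt 0.02
units [ 0.    -4.838 13.182] 
side0.png [([221.0, 199.0], 25), ([221.62, 226.34], 32), ([220.95, 259.23], 39)]
side2.png [([221.0, 199.12], 26), ([221.58, 226.42], 33), ([220.87, 259.26], 38)]
side3.png [([221.0, 199.12], 26), ([221.62, 226.34], 32), ([220.95, 259.23], 39)]
```

View pics/c3.png

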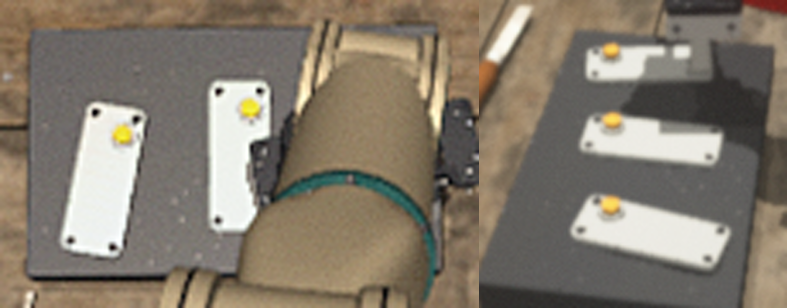

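Under 14 N cover 3's plug in the side image did not move (221,199), and the tip stopped at 58.2 mm. Cover 3 is true, so cover 2 is next.

Request:
drive_tool(increments=[[-0.4, 0, 0, 0], [-0.6, 0, 0, 0], [0, 0, 0, 0]])

```text
time: 3.98
tool_pos: [0.5561, -0.0954, 0.0999]
tcp_rot: [2.132, 0.192, -2.119]
ft_force: [-0.1, 0.2, 0.3]
gripper_width: 0.006
```

```bash
python3 -c "
from h import *
delta([.5298,.0316,.066],np.radians(89.3))"
```

```text
t 3.98 tcp [ 0.5561 -0.0954  0.0999] f [-0.07  0.21  0.28] w 0.006 jawdeg -79.59 tilt 0.35
units [ 0.842 -3.244  0.078] turn units 1.852
```

Request:
drive_tool(increments=[[0, -0.81, 0.01, 0], [0, -0.81, 0.01, 0], [0, -0.81, 0.01, 0], [0, -0.81, 0.01, 0], [0.4, 0, 0, 0.92], [0.35, 0, 0, 0.92], [0, 0, 0, 0], [0, 0, 0, 0]])

```text
time: 4.65
tool_pos: [0.5278, 0.0321, 0.066]
tcp_rot: [-2.216, 0.01, 2.22]
ft_force: [1.4, 0.6, 1.1]
gripper_width: 0.005
```

```bash
python3 shot.py 4; python3 plug.py side4.png; python3 -c "
from h import *
delta([.5298,.0316,.057],np.radians(89.3))"
```

```text
t 4.75 tcp [0.5289 0.0317 0.067 ] f [-0.49 -0.75  0.53] w 0.003 jawdeg -90.53 tilt 0.03
units [ 0.218  0.916 13.215] 
side4.png [([221.0, 199.0], 25), ([221.58, 226.42], 33), ([220.97, 259.38], 37)]
t 4.75 tcp [0.5289 0.0317 0.067 ] f [-0.49 -0.75  0.53] w 0.003 jawdeg -90.53 tilt 0.03
units [ 0.25   0.003 -0.022] turn units 0.028
```

View pics/c4.png

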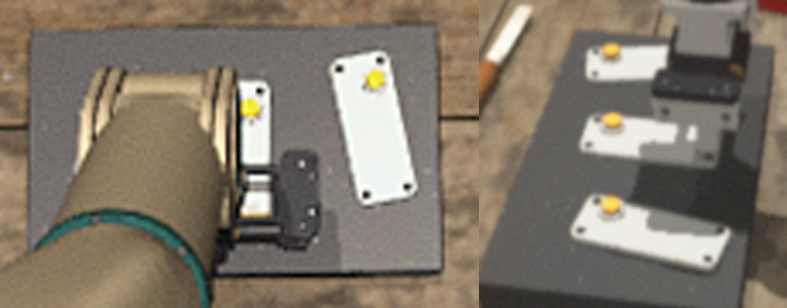

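Request:
drive_tool(increments=[[0.08, 0, 0, 0], [0.06, 0, 0, 0], [0.04, 0, 0, 0], [0.04, 0, 0, 0], [0.04, 0, 0, 0], [0, 0, 0, 0], [0, 0, 0, 0], [0, 0, 0, 0]])

```text
time: 5.42
tool_pos: [0.5287, 0.0319, 0.0582]
tcp_rot: [-2.217, 0.012, 2.215]
ft_force: [-4.4, 0.0, 18.0]
gripper_width: 0.008
```

```bash
python3 shot.py 5; python3 plug.py side5.png
```

```text
t 5.52 tcp [0.5287 0.0319 0.0582] f [-4.7  -0.48 18.22] w 0.009 jawdeg -90.63 tilt 0.06
units [-8.0000e-03  9.4300e-01  1.3209e+01] 
side5.png [([221.0, 199.0], 25), ([221.62, 226.34], 32), ([220.92, 259.32], 37)]
```

View pics/c5.png

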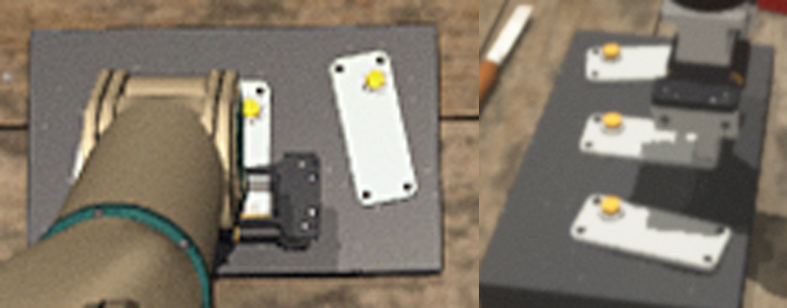

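Cover 2's plug stayed at (221.6,226.3) under 18 N, so it is true as well. Cover 1 is next.

Request:
drive_tool(increments=[[-0.4, 0, 0, 0], [-0.6, 0, 0, 0], [0, 0, 0, 0]])

```text
time: 5.77
tool_pos: [0.5311, 0.0322, 0.0995]
tcp_rot: [-2.222, 0.011, 2.209]
ft_force: [0.5, 0.1, 0.5]
gripper_width: 0.006
```

```bash
python3 -c "
from h import *
delta([.5146,.1586,.068],np.radians(79.1))"
```

```text
t 5.77 tcp [0.5311 0.0322 0.0995] f [0.54 0.12 0.51] w 0.006 jawdeg -90.62 tilt 0.35
units [ 0.786 -3.156  0.451] turn units 1.714
```

Request:
drive_tool(increments=[[0, -0.79, 0.1, 0], [0, -0.79, 0.1, 0], [0, -0.79, 0.1, 0], [0, -0.79, 0.09, 0], [0.4, 0, 0, 0.86], [0.37, 0, 0, 0.85], [0, 0, 0, 0], [0, 0, 0, 0]])

```text
time: 6.43
tool_pos: [0.5135, 0.1583, 0.0647]
tcp_rot: [-2.122, 0.201, 2.126]
ft_force: [-0.8, -0.7, 0.3]
gripper_width: 0.006
```

```bash
python3 shot.py 6; python3 plug.py side6.png; python3 -c "
from h import *
delta([.5146,.1586,.057],np.radians(79.1))"
```

```text
t 6.53 tcp [0.5147 0.1583 0.0658] f [ 0.15  0.43 -0.14] w 0.004 jawdeg -100.8 tilt 0.03
units [ 0.19   6.299 11.898] 
side6.png [([221.0, 199.12], 26), ([221.62, 226.34], 32), ([221.15, 259.32], 40)]
t 6.53 tcp [0.5147 0.1583 0.0658] f [ 0.15  0.43 -0.14] w 0.004 jawdeg -100.8 tilt 0.03
units [ 0.221 -0.007  0.004] turn units 0.016
```

View pics/c6.png

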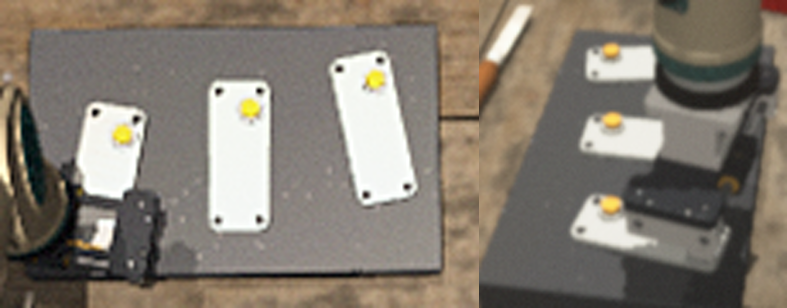

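Request:
drive_tool(increments=[[0.06, 0, 0, 0], [0.05, 0, 0, 0], [0.04, 0, 0, 0], [0.04, 0, 0, 0], [0.03, 0, 0, 0], [0, 0, 0, 0], [0, 0, 0, 0], [0, 0, 0, 0]])

```text
time: 7.2
tool_pos: [0.5148, 0.1588, 0.0584]
tcp_rot: [-2.123, 0.201, 2.12]
ft_force: [-3.8, -1.2, 15.1]
gripper_width: 0.007
```

```bash
python3 shot.py 7; python3 plug.py side7.png top6.png top7.png
```

```text
t 7.3 tcp [0.5147 0.1589 0.0584] f [-3.27 -0.43 15.49] w 0.004 jawdeg -100.87 tilt 0.09
units [-1.0000e-02  6.3280e+00  1.1889e+01] 
side7.png [([221.0, 199.12], 26), ([221.58, 226.42], 33), ([220.95, 259.35], 37)]
top6.png [([259.05, 157.81], 21), ([222.75, 166.25], 20), ([185.14, 174.0], 21)]
top7.png [([259.05, 157.81], 21), ([222.75, 166.25], 20), ([184.78, 173.91], 23)]
```

View pics/c7.png

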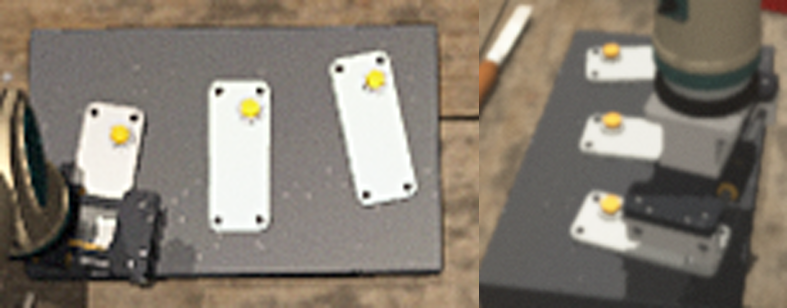

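Cover 1 rocks. Its plug shifted in the top view (185.1→184.8) and its shading changed, while the tip reached 58.4 mm with 15 N on it. Next I'll lift off, open the gripper and centre over it.

Request:
drive_tool(increments=[[-0.3, 0, 0, 0], [-0.9, 0, 0, 0], [0, 0, 0, 0], [0, 0, 0, 0]])

```text
time: 7.63
tool_pos: [0.5157, 0.1591, 0.1063]
tcp_rot: [-2.125, 0.2, 2.117]
ft_force: [0.3, -0.1, -0.8]
gripper_width: 0.008
```

```bash
python3 plug.py top0.png;python3 -c "
from h import *
delta([.565,.1325,.0525],np.radians(79.1))"
```

```text
top0.png [([259.09, 157.91], 22), ([222.75, 166.25], 20), ([185.14, 174.0], 21)]
t 7.63 tcp [0.5157 0.1591 0.1063] f [ 0.3  -0.12 -0.82] w 0.008 jawdeg -100.87 tilt 0.23
units [ 1.349  0.423 -1.33 ] turn units 0.006
```

Request:
drive_tool(increments=[[0, 0.21, -0.65, 0], [0, 0.21, -0.68, 0], [0, 0, 0, 0], [0, 0, 0, 0], [0, 0, 0, 0], [0, 0, 0, 0], [0, 0, 0, 0], [0, 0, 0, 0]], hand=-1)

```text
time: 8.3
tool_pos: [0.5626, 0.1329, 0.1045]
tcp_rot: [-2.121, 0.201, 2.123]
ft_force: [-0.4, -0.5, 0.1]
gripper_width: 0.533
```

```bash
python3 shot.py 8; python3 plug.py top8.png side8.png;python3 -c "
from h import *
delta([.565,.1325,.0525],np.radians(79.1))"
```

```text
t 8.4 tcp [0.563  0.1327 0.1047] f [ 0.83 -0.47  0.96] w 0.617 jawdeg -100.83 tilt 0.02
units [ 1.171  5.902 13.2  ] 
top8.png [([259.09, 157.91], 22), ([222.75, 166.25], 20)]
side8.png [([221.12, 259.5], 42)]
t 8.4 tcp [0.563  0.1327 0.1047] f [ 0.83 -0.47  0.96] w 0.617 jawdeg -100.83 tilt 0.02
units [ 1.305 -0.005 -0.051] turn units 0.012
```

View pics/c8.png

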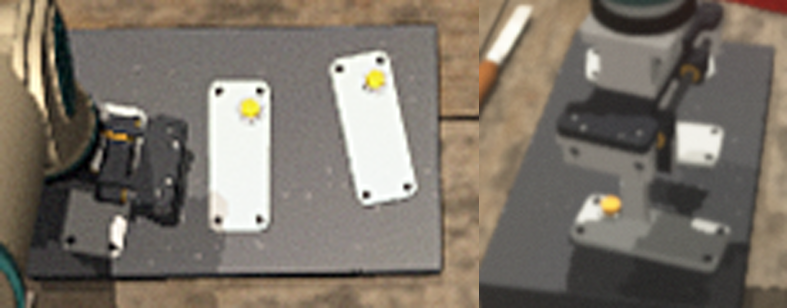

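Request:
drive_tool(increments=[[0, 0, -0.05, 0], [0, 0, 0, 0], [0, 0, 0, 0], [0, 0, 0, 0], [0, 0, 0, 0], [0, 0, 0, 0]])

```text
time: 8.9
tool_pos: [0.5653, 0.1318, 0.1047]
tcp_rot: [-2.122, 0.202, 2.122]
ft_force: [0.4, 0.3, 0.2]
gripper_width: 0.999
```

Request:
drive_tool(increments=[[0.4, 0, 0, 0], [0.4, 0, 0, 0], [0.3, 0, 0, 0], [0.18, 0, 0, 0], [0, 0, 0, 0], [0, 0, 0, 0], [0, 0, 0, 0]])

```text
time: 9.48
tool_pos: [0.5659, 0.1319, 0.054]
tcp_rot: [-2.123, 0.202, 2.121]
ft_force: [0.2, -0.1, 0.2]
gripper_width: 1.0
```

```bash
python3 shot.py 9; python3 -c "
from h import *
delta([.565,.1325,.0525],np.radians(79.1))"
```

```text
t 9.58 tcp [0.566  0.132  0.0542] f [-0.05  0.41 -0.63] w 0.999 jawdeg -100.87 tilt 0.09
units [-0.116  5.909 13.274] 
t 9.58 tcp [0.566  0.132  0.0542] f [-0.05  0.41 -0.63] w 0.999 jawdeg -100.87 tilt 0.09
units [ 0.044 -0.008  0.027] turn units 0.004
```

View pics/c9.png

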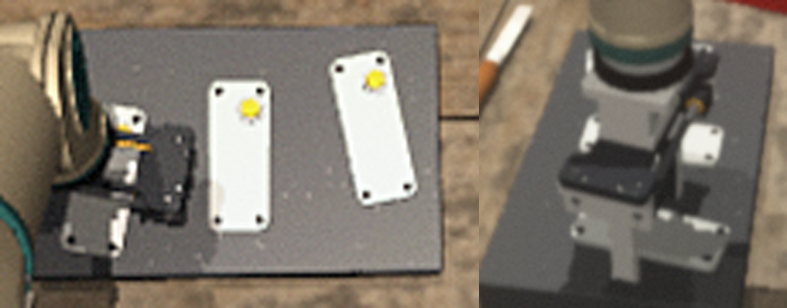

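Request:
drive_tool(increments=[[0.05, 0, 0, 0], [0, 0, 0, 0], [0, 0, 0, 0]])

```text
time: 9.83
tool_pos: [0.5654, 0.1319, 0.0517]
tcp_rot: [-2.122, 0.202, 2.122]
ft_force: [0.4, -0.4, -0.0]
gripper_width: 0.999
```

Request:
drive_tool(increments=[[0, 0, 0, 0], [0, 0, 0, 0], [0, 0, 0, 0], [0, 0, 0, 0], [0, 0, 0, 0], [0, 0, 0, 0], [0, 0, 0, 0], [0, 0, 0, 0]], hand=1, squeeze=30)

```text
time: 10.5
tool_pos: [0.5653, 0.1317, 0.0515]
tcp_rot: [-2.122, 0.202, 2.122]
ft_force: [0.2, -0.4, 0.2]
gripper_width: 0.547
```

Request:
drive_tool(increments=[[-0.1, 0, 0, 0], [-0.2, 0, 0, 0], [-0.4, 0, 0, 0], [-0.6, 0, 0, 0], [-0.8, 0, 0, 0], [-0.8, 0, 0, 0], [0, 0, 0, 0], [0, 0, 0, 0]])

```text
time: 11.17
tool_pos: [0.5666, 0.1322, 0.1696]
tcp_rot: [-2.125, 0.2, 2.117]
ft_force: [0.2, 0.2, -1.9]
gripper_width: 0.549
```

```bash
python3 shot.py 10; python3 -c "
from h import *
delta([.5386,-.382,.15],np.radians(76.1))"
```

```text
t 11.27 tcp [0.5642 0.1319 0.1668] f [-0.58  0.75 -2.56] w 0.55 jawdeg -100.86 tilt 0.11
units [ 2.746  5.893 13.227] 
t 11.27 tcp [0.5642 0.1319 0.1668] f [-0.58  0.75 -2.56] w 0.55 jawdeg -100.86 tilt 0.11
units [ 0.423 12.737 -1.792] turn units 0.507
```

View pics/c10.png

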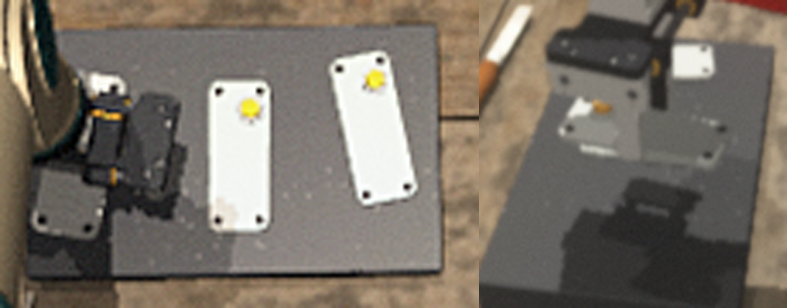

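View pics/side10.png

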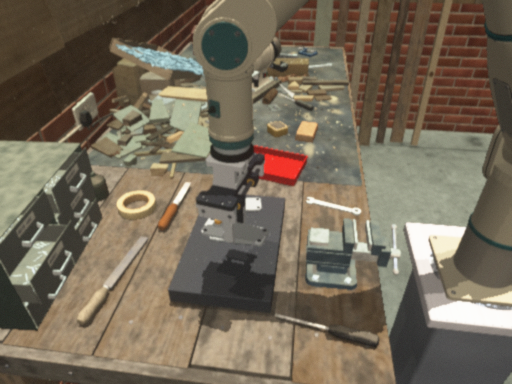

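Cover 1 is held: opening 51.6 mm, load about 2.5 N. The other two covers are undisturbed. Now to the tray.

Request:
drive_tool(increments=[[0, 0.3, -0.04, 0], [0, 0.6, -0.08, 0], [0, 0.85, -0.12, 0], [0, 0.85, -0.12, 0], [0, 0.85, -0.12, 0], [0, 0.85, -0.12, 0], [0, 0.85, -0.12, 0], [0, 0.85, -0.12, 0]])

```text
time: 11.93
tool_pos: [0.5511, -0.1127, 0.1659]
tcp_rot: [-2.118, 0.203, 2.125]
ft_force: [-0.1, -0.1, -2.4]
gripper_width: 0.547
```

Request:
drive_tool(increments=[[0, 0.85, -0.12, 0], [0, 0.85, -0.12, 0], [0, 0.85, -0.12, 0], [0, 0.85, -0.12, 0], [0, 0.85, -0.12, 0], [0, 0.85, -0.12, 0], [0, 0.6, -0.1, 0], [0, 0.3, -0.05, 0]])

```text
time: 12.6
tool_pos: [0.5385, -0.3579, 0.1657]
tcp_rot: [-2.116, 0.21, 2.123]
ft_force: [0.3, 0.1, -3.1]
gripper_width: 0.548
```

Request:
drive_tool(increments=[[0, 0, 0, 0.5], [0, 0, 0, 0], [0, 0, 0, 0]])

```text
time: 12.85
tool_pos: [0.5414, -0.351, 0.1663]
tcp_rot: [-2.091, 0.25, 2.095]
ft_force: [-0.4, 0.5, -1.3]
gripper_width: 0.547
```

```bash
python3 -c "
from h import *
delta([.5386,-.382,.06],np.radians(76.1))
d=grab('top','top11.png');grab('side','side11.png')"
```

```text
t 12.85 tcp [ 0.5414 -0.351   0.1663] f [-0.41  0.51 -1.27] w 0.547 jawdeg -103.76 tilt 0.17
units [ 2.655  0.774 -0.122] turn units 0.023
```

View pics/top11.png

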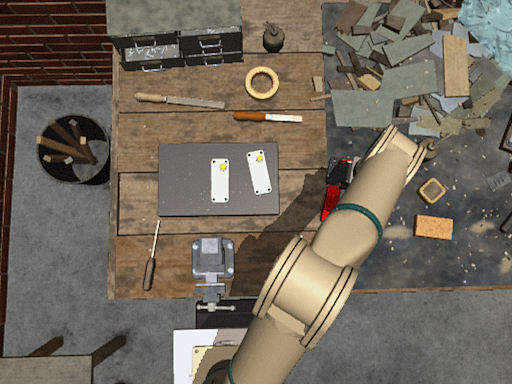

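The top view shows the two true covers still at (220,181) and (259,172), with the arm hiding the tray. I'll finish the approach.

Request:
drive_tool(increments=[[0, 0.4, -0.06, 0], [0, 0.37, -0.06, 0], [0.6, 0, 0, 0], [0.8, 0, 0, 0], [0.8, 0, 0, 0], [0.4, 0, 0, 0], [0, 0, 0, 0], [0, 0, 0, 0]])

```text
time: 13.62
tool_pos: [0.5385, -0.3848, 0.0629]
tcp_rot: [-2.091, 0.256, 2.094]
ft_force: [-0.7, 0.1, -2.2]
gripper_width: 0.545
```

```bash
python3 -c "
from h import *
delta([.5386,-.382,.007],np.radians(76.1))
d=grab('side','side12.png')
b=d['img'][100:230,200:350]; cv2.imwrite('pics/s12z.png',cv2.resize(b,None,fx=4,fy=4,interpolation=cv2.INTER_CUBIC)[...,::-1])"
```

```text
t 13.62 tcp [ 0.5385 -0.3848  0.0629] f [-0.7   0.08 -2.25] w 0.545 jawdeg -103.92 tilt 0.08
units [ 1.398 -0.07   0.013] turn units -0.004
```

View pics/s12z.png

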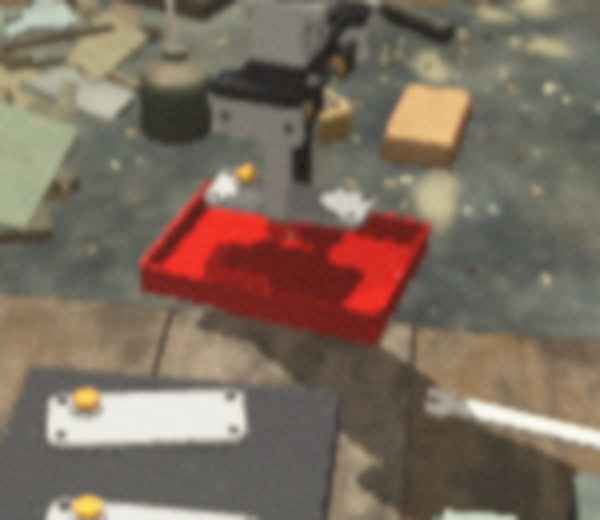

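The cover hangs level over the tray, and its shadow lies centred inside the walls. I'll lower it.

Request:
drive_tool(increments=[[0.4, -0.07, 0, 0], [0.4, 0, 0, 0], [0.3, 0, 0, 0], [0.15, 0, 0, 0], [0.08, 0, 0, 0], [0, 0, 0, 0], [0, 0, 0, 0], [0, 0, 0, 0]])

```text
time: 14.33
tool_pos: [0.5406, -0.3814, 0.0113]
tcp_rot: [-2.095, 0.256, 2.092]
ft_force: [0.7, -0.4, -2.3]
gripper_width: 0.547
```

```bash
python3 -c "
from h import *
delta([.5386,-.382,.0065],np.radians(76.1))"
```

```text
t 14.33 tcp [ 0.5406 -0.3814  0.0113] f [ 0.7  -0.43 -2.28] w 0.547 jawdeg -103.87 tilt 0.1
units [0.119 0.027 0.044] turn units 0.004
```

Request:
drive_tool(increments=[[0.05, 0, 0, 0], [0.05, 0, 0, 0], [0, 0, 0, 0], [0, 0, 0, 0]])

```text
time: 14.67
tool_pos: [0.5398, -0.3807, 0.0062]
tcp_rot: [-2.093, 0.254, 2.093]
ft_force: [0.2, -0.0, -3.6]
gripper_width: 0.552
```

Request:
drive_tool(increments=[[0, 0, 0, 0], [0, 0, 0, 0], [0, 0, 0, 0], [0, 0, 0, 0], [0, 0, 0, 0], [0, 0, 0, 0], [0, 0, 0, 0], [0, 0, 0, 0]], hand=-0.45)

```text
time: 15.33
tool_pos: [0.54, -0.3808, 0.0063]
tcp_rot: [-2.093, 0.255, 2.093]
ft_force: [-0.0, 0.1, 0.2]
gripper_width: 0.725
```

Request:
drive_tool(increments=[[-0.2, 0, 0, 0], [-0.4, 0, 0, 0], [-0.8, 0, 0, 0], [-1, 0, 0, 0], [-1, 0, 0, 0], [-1, 0, 0, 0], [-0.6, 0, 0, 0], [0, 0, 0, 0]])

```text
time: 16.0
tool_pos: [0.5429, -0.3834, 0.2138]
tcp_rot: [-2.107, 0.261, 2.084]
ft_force: [0.8, -0.9, -0.6]
gripper_width: 0.725
```

```bash
python3 -c "
from h import *
delta([.3,-.55,.2])
d=grab('side','side13.png');grab('top','top13.png')
b=d['img'][100:230,200:350]; cv2.imwrite('pics/s13z.png',cv2.resize(b,None,fx=4,fy=4,interpolation=cv2.INTER_CUBIC)[...,::-1])"
```

```text
t 16.0 tcp [ 0.5429 -0.3834  0.2138] f [ 0.75 -0.88 -0.63] w 0.725 jawdeg -103.89 tilt 0.71
units [0.313 5.499 4.9  ]
```

View pics/s13z.png

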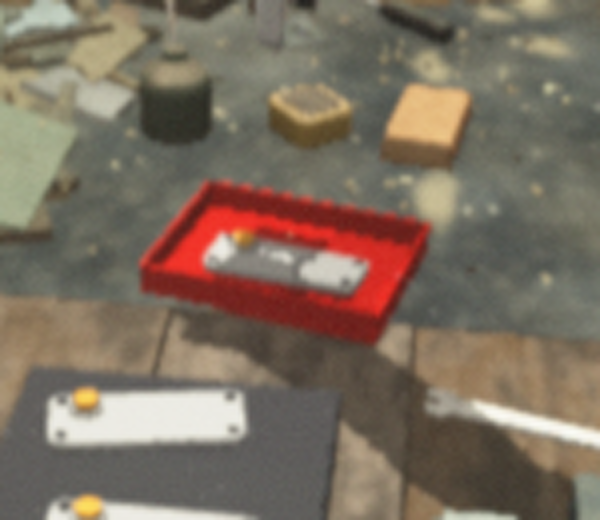

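The cover lies plug up inside the tray, at about (285,262) in this crop. I'll move the arm aside so the top camera can check it.

Request:
drive_tool(increments=[[0, 0.68, 0.6, 0], [0, 0.68, 0.6, 0], [0, 0.68, 0.6, 0], [0, 0.68, 0.6, 0], [0, 0.68, 0.6, 0], [0, 0.68, 0.6, 0], [0, 0, 0, 0], [0, 0, 0, 0]])

```text
time: 16.77
tool_pos: [0.3573, -0.5056, 0.2047]
tcp_rot: [-2.086, 0.259, 2.092]
ft_force: [1.1, -0.2, 0.9]
gripper_width: 0.729
```

```bash
python3 - <<'E'
from h import *
from meas import meas
delta([.3,-.55,.2])
d=grab('top','top14.png'); meas(d)
img=d['img'];hsv=cv2.cvtColor(img,cv2.COLOR_RGB2HSV)
m=((hsv[...,1]<70)&(hsv[...,2]>110)).astype(np.uint8);k=np.zeros_like(m);k[160:230,325:380]=1
ye=((hsv[...,1]>90)&(hsv[...,2]>130)&(hsv[...,0]>15)&(hsv[...,0]<40)).astype(np.uint8)
m=cv2.morphologyEx((m|ye)*k,cv2.MORPH_CLOSE,np.ones((3,3)))
cs,_=cv2.findContours(m,cv2.RETR_EXTERNAL,cv2.CHAIN_APPROX_NONE);c=max(cs,key=cv2.contourArea)[:,0]
r=cv2.minAreaRect(np.array([ray(d,u,v,.013)[:2] for u,v in c],np.float32));print(r)
e=np.array(r[0])-[.5386,-.382];a=np.radians(-13.9);print('in tray',e@[np.cos(a),np.sin(a)],e@[-np.sin(a),np.cos(a)])
b=img[130:240,150:400];cv2.imwrite('pics/t14z.png',cv2.resize(b,None,fx=3,fy=3,interpolation=cv2.INTER_CUBIC)[...,::-1])
E
```

```text
t 16.77 tcp [ 0.3573 -0.5056  0.2047] f [ 1.11 -0.2   0.87] w 0.729 jawdeg -104.2 tilt 0.2
units [0.121 1.428 1.116] 
rect [0.5764 0.015  0.0507 0.1475] cen [0.5828 0.0147] yaw -0.4 plug own [ 0.0404 -0.0105] corner [0.5289 0.0312]
rect [ 0.6031 -0.1023  0.1387  0.0544] cen [ 0.6055 -0.1018] yaw 10.6 plug own [ 0.0395 -0.0096] corner [ 0.5494 -0.096 ]
((0.5397259593009949, -0.3790270984172821), (0.05224249139428139, 0.13083705306053162), 76.37284088134766)
in tray 0.00037881292336813306 0.0031563315632412306
```

View pics/t14z.png

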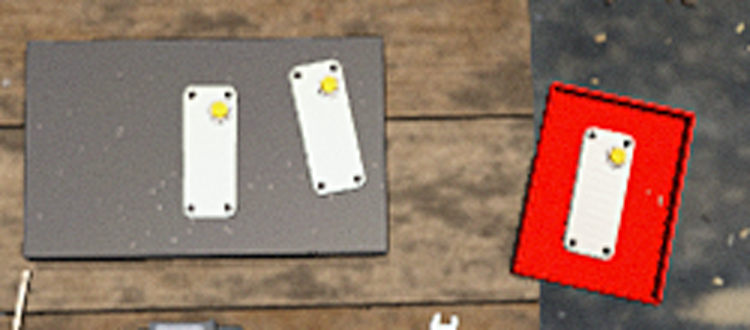

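The cover is in the tray, plug up, about 3 mm from its centre. The two true covers are where they started. I'll let the arm settle, then hand in.

Request:
drive_tool(increments=[[0, 0, 0, 0], [0, 0, 0, 0], [0, 0, 0, 0], [0, 0, 0, 0]])

```text
time: 17.15
tool_pos: [0.362, -0.5039, 0.2061]
tcp_rot: [-2.094, 0.252, 2.094]
ft_force: [0.6, -0.3, -0.5]
gripper_width: 0.727
```

```bash
python3 -c "
from h import *
print(abs(robot.get_obs()['qvel']).max()); print(robot.hand_in())"
```

```text
0.006493764652713207
the job is handed in; nothing more can be done
None
```

The warped cover was cover 1, the one at the robot's left on the plate. It now lies plug up in the red reject tray, and I handed the job in at about 17 s.

- **Finding it:** I pressed all three test corners with about 14–18 N. Covers 3 and 2 did not give: the tip stopped at 58.2 mm and their plugs stayed still in the images. On cover 1 the tip went down to 58.4 mm, and its plug and shading shifted in the top view. That plug shift was only about 0.4 px, and I did not measure the lean angle. Calling cover 1 warped therefore also rests on the other two proving true.
- **Final position:** the last top view puts cover 1 within about 3 mm of the tray's centre, and the two true covers undisturbed on the plate (within 1 mm). One outline check disagreed: cover 2's bounding box read 147 mm long against 133 mm at the start. Its centroid and plug fit were unchanged and the picture shows it intact, so I took this as stray bright pixels.
- **At hand-in:** the arm was clear of everything and nearly still.

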